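# Sweet tea: pump the syrup, then find the fullest tea tin by weight

### The arm

A 7-joint arm with a two-finger parallel gripper is mounted at the origin on a cart in front of the work surface, level with it; the furniture and walls round the work are solid. World frame = base frame: x ahead of the robot, y to its left, z up, the work surface at z = 0. Lengths are in mm, angles in rad, forces in N, time in s.
With the tool pointing down it reaches from about 425 to 975 mm from the base axis. Payload 16.7 kg.
Tool frame: the origin (TCP) lies midway between the tips of the shut fingers; the grasp point (between the pads) lies 19 mm behind it (robot.grip_point_offset is the distance from the TCP to the grasp point, in mm); z points along the fingers, y is the direction in which the jaws open and shut (so a half turn about z gives the same grasp; the last joint's range is limited). The gripper opens to 85 mm and grips with 20 to 120 N. Pads are 22 mm wide; open, the fingers measure 114 mm over their backs; the gripper's body (76 mm by 85 mm) begins 54 mm behind the grasp point. The pads swing forward as they close: fully open they stand 13 mm farther back than shut.
Start: joints at [-1.413, 0.426, 0.074, 1.606, -0.034, 1.111, -0.067], TCP at [204.503, 643.236, 198.102] pointing down, gripper open.
Joint ranges: [-2.85, 2.85], [-0.5, 2.14], [-1.23, 1.37], [0.21, 2.46], [-1.02, 4.16], [0.16, 2.05], [-2.73, 2.73]. Speed limits (rad/s): [1.89, 1.89, 2.39, 2.39, 3.01, 3.01, 3.01].

### API

Orientations are given as a unit quaternion [x, y, z, w].
In Python, from workcell import get_state, eyes, order, robot gives the robot as it stands.
- The arm moves only by the tool servo_tool, never from a script. Its argument "motion" is a list of rows, each an object with "offset": the shift along the tool's x, y, z in cm, a list of three; "twist": the turn, a rotation vector about the tool's x, y, z in degrees, a list of three; "jaw": the closure, from 0 (fully open) to 1 (shut). In form: [{"offset": [tx, ty, tz], "twist": [ax, ay, az], "jaw": jaw}, ...]. A call has exactly 10 rows; each row is the pose to reach, as a shift and turn from the pose measured when the call began, along the tool's axes at that moment; what a row does not reach only later rows make up. A row lasts 1/10 s, in which the tool goes at most 50 mm and 8.59 degrees, less where a joint would pass 70% of its speed; a pose out of reach is approached as far as the arm can. A call with a gripper value outside its range is refused whole. The fingers move at their own pace and stop on an object; the grip force is fixed at half the most. Time passes only in rows, so rows that repeat a pose let the fingers close, or fill a call up. It gives the time, the measured TCP pose, the force and the opening at its end, in the units of the state.
- get_state(): the state, without advancing time (a new reading comes with each control period).
- eyes.camera(name): name is "scene" or "top" or "wrist"; returns the picture (384x512x3 uint8, red, green, blue); there is no depth.
- eyes.calibration(name): a dict with "vfov" (degrees; the focal length in pixels is half the picture's height over the tangent of half this angle, whatever the lens; pixels are square), "cx", "cy" (the principal point, pixels), "view" (4x4, takes a point from world to camera coordinates); the wrist camera has in their place "tool_from_camera" (4x4, takes a point from camera to tool coordinates, whose origin is the TCP and whose axes are the flange's). Camera axes: x right, y down, z forward; pixel columns grow to the right and rows downward; lengths in mm; the calibration is good to about 2 mm. The wrist camera is an equidistant fisheye: a pixel r from the principal point sees the ray r / f radians off the axis. A picture is of the moment at which its call begins: read the wrist's pose just before it. calibration takes no time and is no camera call.
- order.hand_in(): hands the job in, once; it reports no verdict.
The state is a dict: "time": time; "joint_positions": joint angles; "qvel": joint speeds; "joint_torque": joint torques, N m; "tcp_pos": TCP position; "tool_rot": TCP orientation; "contact_force": force on the tool from outside, world axes, zero at the start; "moment": the same for the moment, N m; "width": finger opening in mm.
Only numpy, scipy, OpenCV 4.12 (cv2) and the standard library are available. Lean on these libraries where they do the work, as an engineer would, in place of code of your own. Each camera call takes 0.05 s, during which the arm holds its last target. There are 200 camera calls.

### The job

I am making sweet tea: push the syrup pump cap all the way down over the mug and let it spring back up. Then heft the three closed tea tins one after another from left to right, lifting each well clear of the worktop to feel its weight and standing it upright on the worktop again, to find out which one is heaviest. Finish while holding that heaviest tin up in the gripper, upright and at least 15 cm above the worktop, for me to take; leave the other two standing on the worktop, and do not disturb the mug or the other things.

Things in the scene. Friction and masses are not known exactly. Their poses are not given: they have to be found in the camera images.
- tin_1: leftmost (largest y) of three tea tins alike: closed, green with brass foot and lid trim, 88 (x) x 58 (y) x 105 mm (z, up), loose, upright; grip across its 58 mm width (fingers closing along its y). Origin: centre of underside. Weight hidden, differs from run to run: one of the three weighs about 0.6 kg, the others 0.2 to 0.4. Contents may shift a few mm
- tin_2: middle of three tea tins alike: closed, green with brass foot and lid trim, 88 (x) x 58 (y) x 105 mm (z, up), loose, upright; grip across its 58 mm width (fingers closing along its y). Origin: centre of underside. Weight hidden, differs from run to run: one of the three weighs about 0.6 kg, the others 0.2 to 0.4. Contents may shift a few mm
- tin_3: rightmost (smallest y) of three tea tins alike: closed, green with brass foot and lid trim, 88 (x) x 58 (y) x 105 mm (z, up), loose, upright; grip across its 58 mm width (fingers closing along its y). Origin: centre of underside. Weight hidden, differs from run to run: one of the three weighs about 0.6 kg, the others 0.2 to 0.4. Contents may shift a few mm
- pump_cap (a joint): travel of the black pump cap on the syrup bottle, m: 0 up (at rest), 0.015 pressed fully down; a spring pushes it back up (2 N to start, about 6 N fully down)
- cap_top (a point): centre of the flat round top (40 mm across) of the black pump cap, 188 mm above the worktop when up; press it straight down here. It moves with the cap
- syrup: amber syrup bottle with pale label, 72 mm across its foot, fixed to the worktop at the left; the pump cap is on top, with a thin spout reaching 85 mm along the bottle's y axis, over the mug. Origin: centre of the underside, z up
- mug: white mug under the spout, 74 mm across, 85 mm high, loose; leave alone. Origin: centre of the underside
- honey_jar: clear jar with grey lid, 68 mm across, 94 mm high, loose, behind the tins; leave alone. Origin: centre of the underside
- flat_tin: flat round tin, 86 mm across, 40 mm high, loose, behind the tins; leave alone. Origin: centre of the underside
- carton: pale blue and white carton with oranges pictured on it, 64 x 92 x 145 mm, loose, behind the tins at the right; leave alone. Origin: centre of the underside
- spice_jar: small jar with mustard-yellow lid and dark label, 42 mm across, 96 mm high, loose, at the right of the tins; leave alone. Origin: centre of the underside
There are look-alikes about, which are no part of the job. What is shaped like the tin_1 but red is not meant.

How it is judged (in metres and radians):
On the way, in this order (a step that is already met when the one before it is completed fails the run):
1. the pump cap is pressed down (at least 12 of its 15 mm) (value of joint pump_cap above 0.012 m), for 0.05 s.
2. the pump cap is let go and has sprung back up (within 3 mm) (value of joint pump_cap below 0.003 m), for 0.1 s.
3. the left tin is hefted: gripped and lifted at least 30 mm clear of the worktop (height (world z) of tin_1 above 0.03 m and contact force between tin_1 and the fingers above 2 N), for 0.2 s.
4. the middle tin is hefted: gripped and lifted at least 30 mm clear of the worktop (height (world z) of tin_2 above 0.03 m and contact force between tin_2 and the fingers above 2 N), for 0.2 s.
5. the right tin is hefted: gripped and lifted at least 30 mm clear of the worktop (height (world z) of tin_3 above 0.03 m and contact force between tin_3 and the fingers above 2 N), for 0.2 s.
At the end, for the whole second after the job is handed in: The heaviest tin (with the heavy contents fill_1_c0) is held still in the fingers, upright within 17 degrees, its underside over 100 mm above the worktop, touching only the gripper; the other two tins stand upright on the worktop, untouched; the pump cap is up (within 3 mm) (((height (world z) of tin_1 above 0.1 m and contact force between tin_1 and the fingers above 2 N and distance between tin_1 and fill_1_c0 below 0.08 m and angle between tin_1's own z axis and vertical below 0.3 rad and linear speed of tin_1 below 0.05 m/s and world x of tin_1 below 0.68 m and contact force between tin_1 and tin_2 below 0.3 N and contact force between tin_1 and tin_3 below 0.3 N and contact force between tin_1 and mug below 0.3 N and contact force between tin_1 and honey_jar below 0.3 N and contact force between tin_1 and flat_tin below 0.3 N and contact force between tin_1 and carton below 0.3 N and contact force between tin_1 and spice_jar below 0.3 N and contact force between tin_1 and syrup below 0.3 N and height (world z) of tin_2 between -0.01 and 0.01 m and angle between each of tin_2, tin_3's own z axis and vertical below 0.1 rad and linear speed of each of tin_2, tin_3 below 0.03 m/s and contact force between each of tin_2, tin_3 and the fingers below 0.2 N and height (world z) of tin_3 between -0.01 and 0.01 m) or (height (world z) of tin_2 above 0.1 m and contact force between tin_2 and the fingers above 2 N and distance between tin_2 and fill_1_c0 below 0.08 m and angle between tin_2's own z axis and vertical below 0.3 rad and linear speed of tin_2 below 0.05 m/s and world x of tin_2 below 0.68 m and contact force between tin_2 and tin_1 below 0.3 N and contact force between tin_2 and tin_3 below 0.3 N and contact force between tin_2 and mug below 0.3 N and contact force between tin_2 and honey_jar below 0.3 N and contact force between tin_2 and flat_tin below 0.3 N and contact force between tin_2 and carton below 0.3 N and contact force between tin_2 and spice_jar below 0.3 N and contact force between tin_2 and syrup below 0.3 N and height (world z) of tin_1 between -0.01 and 0.01 m and angle between each of tin_1, tin_3's own z axis and vertical below 0.1 rad and linear speed of each of tin_1, tin_3 below 0.03 m/s and contact force between each of tin_1, tin_3 and the fingers below 0.2 N and height (world z) of tin_3 between -0.01 and 0.01 m) or (height (world z) of tin_3 above 0.1 m and contact force between tin_3 and the fingers above 2 N and distance between tin_3 and fill_1_c0 below 0.08 m and angle between tin_3's own z axis and vertical below 0.3 rad and linear speed of tin_3 below 0.05 m/s and world x of tin_3 below 0.68 m and contact force between tin_3 and tin_1 below 0.3 N and contact force between tin_3 and tin_2 below 0.3 N and contact force between tin_3 and mug below 0.3 N and contact force between tin_3 and honey_jar below 0.3 N and contact force between tin_3 and flat_tin below 0.3 N and contact force between tin_3 and carton below 0.3 N and contact force between tin_3 and spice_jar below 0.3 N and contact force between tin_3 and syrup below 0.3 N and height (world z) of tin_1 between -0.01 and 0.01 m and angle between each of tin_1, tin_2's own z axis and vertical below 0.1 rad and linear speed of each of tin_1, tin_2 below 0.03 m/s and contact force between each of tin_1, tin_2 and the fingers below 0.2 N and height (world z) of tin_2 between -0.01 and 0.01 m)) and value of joint pump_cap below 0.003 m); the arm keeps its last pose, push and grip.
It fails at once if the mug, jars, flat tin or carton pushed more than 30 mm (distance of any of mug, honey_jar, flat_tin, carton, spice_jar from where it was at the start of the episode above 0.03 m).
It fails at once if a tea tin tipped over (more than 40 degrees) (angle between any of tin_1, tin_2, tin_3's own z axis and vertical above 0.7 rad).
It also fails if it takes over 67 s, if anything falls off the work surface, if the arm or the gripper's body presses on something with over 40 N, if the wrist force passes 120 N, or if a joint passes its speed limit or range.

## Working session

There is one attempt and no reset: what is moved stays moved. The work goes in short steps, Python scripts to look and compute and a tool call to move; the robot and the scene stay as the last step left them, time stands still between calls to the robot, and variables do not carry over. Pictures are saved under pics/ and viewed, about 8 in all and at most 12, crops included, and the job is handed in when it is done.

Besides the shell and the picture viewer there is one more tool, called in YAML: its name, and indented under it one key for each argument. servo_tool: Moves the arm, as the interface text tells. Its arguments: {"type":"object","properties":{"motion":{"type":"array"}},"required":["motion"]}

```bash
mkdir -p pics
cat > h.py <<'E'
import numpy as np,cv2
from workcell import get_state,eyes,order,robot
from scipy.spatial.transform import Rotation as R
def ray(name,px):
    c=eyes.calibration(name);f=192/np.tan(np.radians(c['vfov'])/2)
    V=np.array(c['view']);d=np.array([(px[0]-c['cx'])/f,(px[1]-c['cy'])/f,1])
    return -V[:3,:3].T@V[:3,3],V[:3,:3].T@d
def onz(name,px,z):
    o,d=ray(name,px);return o+d*(z-o[2])/d[2]
def proj(name,P):
    c=eyes.calibration(name);f=192/np.tan(np.radians(c['vfov'])/2)
    V=np.array(c['view']);p=V[:3,:3]@P+V[:3,3];return p[:2]/p[2]*f+[c['cx'],c['cy']]
def totool(v):
    s=get_state();return R.from_quat(s['tool_rot']).inv().apply(v)
def snap(name,fn):
    im=eyes.camera(name);cv2.imwrite('pics/'+fn,im[:,:,::-1]);return im
E
python3 - <<'E'
from h import *
s=get_state();print(s);print(R.from_quat(s['tool_rot']).as_matrix().round(3))
a=snap('scene','s0.png');b=snap('top','t0.png')
cv2.imwrite('pics/both.png',cv2.resize(np.vstack([a,b])[:,:,::-1],None,fx=.78,fy=.78))
for n in('scene','top'):
  o,d=ray(n,(256,192));print(n,o.round(),d.round(2))
E
```

```text
{'time': 0.0, 'joint_positions': array([-1.41250384,  0.42671091,  0.07380976,  1.60667082, -0.03410233,
        1.1107877 , -0.06712111]), 'qvel': array([-1.14498322e-03, -6.88960410e-05,  1.52090656e-03,  1.24389922e-03,
       -1.50038920e-03,  6.39744252e-04,  1.01509895e-05]), 'joint_torque': array([-1.42532223e-03, -9.49844170e+01,  3.76034707e+00, -4.63500237e+01,
        1.91423093e-02,  1.03881728e-02,  1.59823958e-05]), 'tcp_pos': array([204.35660393, 642.81530256, 197.39530457]), 'tool_rot': array([ 1.53298491e-01,  9.88179709e-01, -6.56434363e-04, -6.25670283e-05]), 'contact_force': array([ 0.17657399,  0.45994899, -0.40078333]), 'moment': array([ 0.02003918,  0.05165106, -0.04179034]), 'width': 85.32563643253168}
[[-0.953  0.303 -0.   ]
 [ 0.303  0.953 -0.001]
 [-0.    -0.001 -1.   ]]
scene [-826. -381.  856.] [ 0.85  0.25 -0.46]
top [ 340.  -26. 1390.] [ 0.15  0.03 -0.99]
```

View pics/both.png

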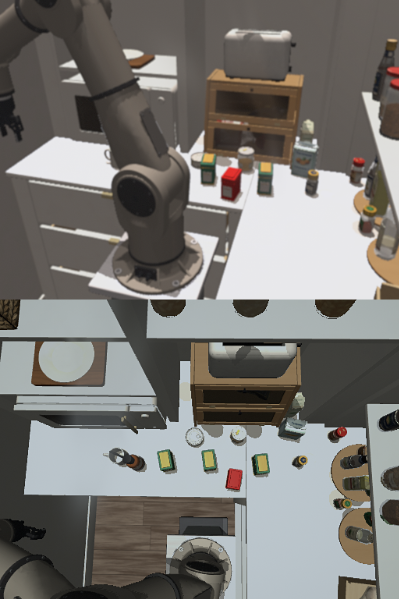

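Run:
```python
from h import *
im=cv2.imread('pics/t0.png')
cv2.imwrite('pics/c1.png',cv2.resize(im[120:250,120:420],None,fx=2.66,fy=2.66,interpolation=cv2.INTER_CUBIC))
hsv=cv2.cvtColor(im,cv2.COLOR_BGR2HSV)
for n,lo,hi in(('yellow lid/green',(20,60,40),(95,255,255)),('red',(0,150,80),(8,255,255))):
  m=cv2.inRange(hsv,lo,hi);m=cv2.morphologyEx(m,cv2.MORPH_CLOSE,np.ones((3,3)))
  k,l,st,c=cv2.connectedComponentsWithStats(m)
  for i in range(1,k):
    if st[i,4]>80 and 150<c[i][0]<420:
      r=cv2.minAreaRect(np.argwhere(l==i)[:,::-1].astype(np.float32))
      print(n,st[i],c[i].round(1),r,onz('top',c[i],105).round())
print('grid',[proj('top',np.array(p)).round() for p in([500,300,0],[500,0,0],[500,-200,0])])
```

```text
yellow lid/green [201   0  18  21 134] [207.8  10.4] ((207.66879272460938, 10.773885726928711), (21.61393928527832, 15.180547714233398), 73.61045837402344) [1225.  201.  105.]
yellow lid/green [299   0  45  22 754] [320.2   8.8] ((321.0, 10.5), (21.0, 44.0), 90.0) [1233. -220.  105.]
yellow lid/green [408   0  20  19 147] [419.1   8.9] ((419.3442077636719, 9.286888122558594), (13.95602035522461, 18.949460983276367), 39.80556869506836) [1234. -586.  105.]
yellow lid/green [202 192  23  29 470] [212.1 206.4] ((212.55035400390625, 206.2852325439453), (27.2842960357666, 18.826744079589844), 79.99201965332031) [486. 161. 105.]
yellow lid/green [259 192  19  29 419] [267.7 205.5] ((267.66925048828125, 205.85386657714844), (26.667465209960938, 16.248550415039062), 82.87498474121094) [491. -32. 105.]
yellow lid/green [323 197  23  28 451] [334.9 210.4] ((333.6288146972656, 210.71617126464844), (25.904088973999023, 20.617536544799805), 82.40535736083984) [ 477. -263.  105.]
yellow lid/green [381 200  14  13 136] [387.3 205.7] ((387.4000549316406, 205.80003356933594), (11.62755298614502, 13.416407585144043), 63.43495178222656) [ 496. -443.  105.]
red [289 217  21  27 424] [300.1 229.9] ((299.7109680175781, 229.8785858154297), (17.790691375732422, 25.24149513244629), 8.746162414550781) [ 409. -144.  105.]
grid [array([179., 205.]), array([259., 206.]), array([313., 207.])]
```

View pics/c1.png

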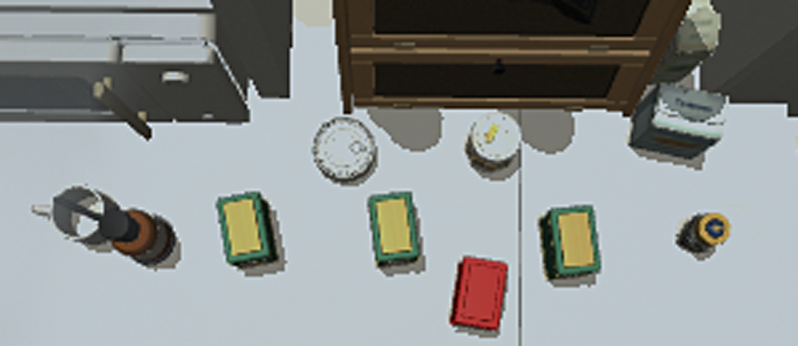

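Run:
```python
from h import *
im=cv2.imread('pics/t0.png');hsv=cv2.cvtColor(im,cv2.COLOR_BGR2HSV)
for u in((212,206),(268,205),(335,210)):
  sub=np.zeros(im.shape[:2],np.uint8);sub[u[1]-20:u[1]+20,u[0]-18:u[0]+18]=255
  m=cv2.inRange(hsv,(18,80,110),(34,255,255))&sub
  p=np.argwhere(m)[:,::-1]
  w=np.array([onz('top',q,105)[:2] for q in p]).astype(np.float32)
  r=cv2.minAreaRect(w);print(len(p),w.mean(0).round(1),r)
m=(hsv[:,:,2]<50).astype(np.uint8);m[:195]=0;m[215:]=0;m[:,:150]=0;m[:,185:]=0
print(m[195:215,150:185])
print(onz('top',(166,203.5),188),onz('top',(149,200),85))
print(snap('wrist','w0.png').shape,eyes.calibration('wrist'))
```

```text
216 [491.4 166.4] ((491.58050537109375, 166.23968505859375), (68.11431884765625, 37.79916763305664), 12.2193603515625)
221 [494.7 -31.3] ((486.8364562988281, -32.72795867919922), (86.0074234008789, 41.0662841796875), 10.738571166992188)
224 [ 480.  -267.5] ((471.7049560546875, -258.66180419921875), (58.04627990722656, 84.50739288330078), 89.00794219970703)
[[0 0 0 0 0 0 0 0 0 0 0 0 0 0 0 0 0 0 0 0 0 0 0 0 0 0 0 0 0 0 0 0 0 0 0]
 [0 0 0 0 0 0 0 0 0 0 0 0 0 0 0 0 0 0 0 0 0 0 0 0 0 0 0 0 0 0 0 0 0 0 0]
 [0 0 0 0 0 0 0 0 0 0 0 0 0 0 0 0 0 0 0 0 0 0 0 0 0 0 0 0 0 0 0 0 0 0 0]
 [0 0 0 0 0 0 0 0 0 0 0 0 0 1 1 0 0 0 0 0 0 0 0 0 0 0 0 0 0 0 0 0 0 0 0]
 [0 0 0 0 0 0 0 0 0 0 1 0 0 0 0 0 0 0 0 0 0 0 0 0 0 0 0 0 0 0 0 0 0 0 0]
 [0 0 1 1 0 0 0 0 0 1 1 0 0 0 0 0 0 1 0 0 0 0 0 0 0 0 0 0 0 0 0 0 0 0 0]
 [0 0 0 0 1 1 1 1 0 1 1 1 0 0 0 0 0 0 1 0 0 0 0 0 0 0 0 0 0 0 0 0 0 0 0]
 [0 0 0 0 0 0 1 1 1 1 1 1 1 0 0 0 0 0 1 1 1 0 0 0 0 0 1 0 1 0 0 0 0 0 0]
 [0 0 0 0 0 0 0 0 1 1 1 1 0 0 0 0 0 0 1 1 1 0 0 0 0 0 0 1 1 0 1 0 0 0 0]
 [0 0 0 0 0 0 0 1 1 1 1 1 1 0 0 0 0 0 1 1 1 1 0 0 0 0 0 1 1 0 0 1 1 0 0]
 [0 0 0 0 0
[... 557 characters left out ...]
 0 0 0 0 1 1 1]
 [0 0 0 0 0 0 0 0 0 0 0 0 0 0 0 0 0 0 0 0 0 0 0 0 0 1 1 0 0 0 0 1 1 1 1]
 [0 0 0 0 0 0 0 0 0 0 0 0 0 0 0 0 0 0 0 0 0 0 0 0 1 0 0 0 0 0 0 1 1 1 1]]
[484.11346015 299.32796218 188.        ] [508.15705372 388.23011351  85.        ]
(384, 512, 3) {'vfov': 65.70646984690485, 'cx': 255.13714388894712, 'cy': 189.83116540257146, 'tool_from_camera': array([[ 1.18508599e-03, -9.65521994e-01, -2.60318794e-01,
         6.61629621e+01],
       [ 9.99996511e-01,  1.75877997e-03, -1.97088685e-03,
         1.06029068e+00],
       [ 2.36077808e-03, -2.60315550e-01,  9.65520710e-01,
        -1.74350134e+02],
       [ 0.00000000e+00,  0.00000000e+00,  0.00000000e+00,
         1.00000000e+00]])}
```

View pics/w0.png

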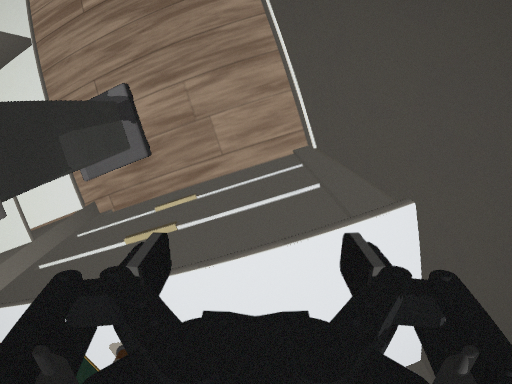

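servo_tool:
  motion:
    - {"offset": [-1, -1, -4], "twist": [0, 0, -1], "jaw": 0}
    - {"offset": [-4, -3, -8], "twist": [0, 0, -3], "jaw": 0}
    - {"offset": [-8, -6, -10], "twist": [0, 0, -5], "jaw": 0}
    - {"offset": [-12, -9.5, -10], "twist": [0, 0, -8], "jaw": 0}
    - {"offset": [-16, -13, -10], "twist": [0, 0, -10], "jaw": 0}
    - {"offset": [-20, -16, -10], "twist": [0, 0, -13], "jaw": 0}
    - {"offset": [-24, -19.5, -10], "twist": [0, 0, -15], "jaw": 0}
    - {"offset": [-28, -22.5, -10], "twist": [0, 0, -17], "jaw": 0}
    - {"offset": [-32, -26, -10], "twist": [0, 0, -17.6], "jaw": 0}
    - {"offset": [-32, -26, -10], "twist": [0, 0, -17.6], "jaw": 0}

```text
time: 1.15
tcp_pos: [433.0, 293.6, 298.1]
tool_rot: [0.003, 1.0, -0.001, 0.0]
contact_force: [0.1, 0.3, -0.8]
width: 85.3
```

```bash
cat >> h.py <<'E'
def wonz(px,z,s):
    c=eyes.calibration('wrist');f=192/np.tan(np.radians(c['vfov'])/2)
    T=np.array(c['tool_from_camera']);v=np.array([px[0]-c['cx'],px[1]-c['cy']]);r=np.hypot(*v);t=r/f
    d=np.array([*(v/max(r,1e-9)*np.sin(t)),np.cos(t)]);Q=R.from_quat(s['tool_rot'])
    o=Q.apply(T[:3,3])+s['tcp_pos'];d=Q.apply(T[:3,:3]@d);return o+d*(z-o[2])/d[2]
def wsnap(fn):
    s=get_state();im=snap('wrist',fn);print('tcp',s['tcp_pos'].round(1),'rpy',R.from_quat(s['tool_rot']).as_matrix().round(3).tolist(),'F',s['contact_force'].round(2),s['width'],s['time']);return s,im
E
python3 -c "
from h import *
s,im=wsnap('w1.png')"
```

```text
tcp [433.  293.6 298.1] rpy [[-1.0, 0.005, 0.0], [0.005, 1.0, -0.001], [-0.0, -0.001, -1.0]] F [ 0.12  0.27 -0.78] 85.33607360088607 1.15
```

View pics/w1.png

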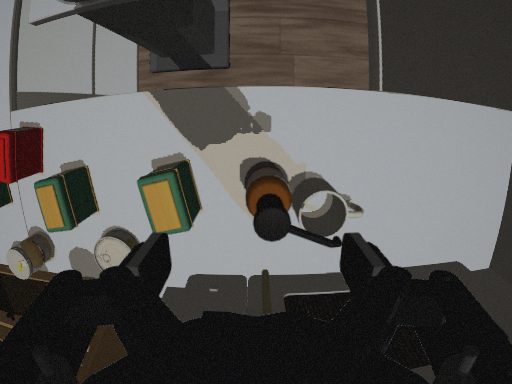

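Run:
```python
from h import *
s=get_state();im=cv2.imread('pics/w1.png');hsv=cv2.cvtColor(im,cv2.COLOR_BGR2HSV)
g=im.max(2)[195:250,245:300];print(g[::3,::3])
print('cap',wonz((271,223),188,s).round(1))
def tin(hsv,s,box):
  sub=np.zeros(hsv.shape[:2],np.uint8);sub[box[1]:box[3],box[0]:box[2]]=255
  m=cv2.inRange(hsv,(15,90,100),(34,255,255))&sub
  k,l,st,c=cv2.connectedComponentsWithStats(m);i=1+st[1:,4].argmax()
  w=np.array([wonz(q,105,s)[:2] for q in np.argwhere(l==i)[:,::-1]]).astype(np.float32)
  print(st[i],w.mean(0),cv2.minAreaRect(w))
tin(hsv,s,(140,165,190,240));tin(hsv,s,(35,175,80,235))
```

```text
[[122  55  86  97  94  94  36  10  21  17  16  95 103 105  91  63  51  50
   51]
 [121  58  94  95  93  17  14  21  23  25  15  12  92 101 101  67  49  47
   51]
 [138  66  96  95  68  23  13  18  16  14  20  10  32 105 103  64  50  52
   49]
 [146  60  99  96  10  12  10  25  13  14  18  18  16  99 105  69  49  49
   52]
 [162  58  97  94  15  10  21  27  27  17  18  23  17  72 107 127  62  47
   50]
 [161 125  92  98  19  15  28  30  30  35  34  37  32  11  75 170 154  52
  110]
 [168 164  86  89  20  29  38  27  35  38  32  34  33  35  30 167 171  61
  142]
 [170 161 160  49  24  38  31  36  29  38  34  36  34  33  25 151 168 122
  154]
 [168 169 166  15  26  36  30  39  36  36  36  36  38  32  28 122 167 170
  154]
 [166 168 170  18  29  29  30  30  31  36  30  33  34  35  32  46 169 168
  139]
 [168 169 169  21  25  29  32  33  32  34  29  33  30  32  35  22 128 166
  165]
 [169 170 169  78  20  32  29  31  34  32  28  23  24  32  26  23  20  19
   39]
 [170 171 169 147  27  30  23  31  24  28  22  30  21  35  26  22  33  34
   27]
 [168 170 168 170  97  31  29  29  28  29  31  29  34  34 153 171 102  33
   17]
 [167 169 166 165 168  87  33  26  32  35  29  28  29 135 168 169 167 167
  158]
 [169 169 169 167 169 168 161  83  49  27  61 113 168 165 169 167 168 167
  168]
 [168 170 169 171 168 170 170 169 173 168 170 168 169 169 166 165 168 170
  165]
 [171 166 167 167 168 170 167 168 170 169 170 167 169 168 167 167 168 168
  167]
 [169 168 165 166 166 167 170 169 170 169 169 167 165 169 169 171 168 168
  168]]
cap [479.8 309.1 188. ]
[ 142  180   40   53 1309] [489.01126 165.89578] ((489.7712707519531, 165.72061157226562), (68.6778564453125, 39.33112335205078), 11.878519058227539)
[ 36 185  28  44 736] [493.03058  -30.807827] ((493.5239562988281, -31.192501068115234), (68.81756591796875, 39.815853118896484), 8.19478988647461)
```

servo_tool:
  motion:
    - {"offset": [-2.4, 0.6, 0], "twist": [0, 0, 0], "jaw": 1}
    - {"offset": [-4.8, 1.3, 0], "twist": [0, 0, 0], "jaw": 1}
    - {"offset": [-4.8, 1.3, 2], "twist": [0, 0, 0], "jaw": 1}
    - {"offset": [-4.8, 1.3, 4], "twist": [0, 0, 0], "jaw": 1}
    - {"offset": [-4.8, 1.3, 6], "twist": [0, 0, 0], "jaw": 1}
    - {"offset": [-4.8, 1.3, 8], "twist": [0, 0, 0], "jaw": 1}
    - {"offset": [-4.8, 1.3, 9], "twist": [0, 0, 0], "jaw": 1}
    - {"offset": [-4.8, 1.3, 9.8], "twist": [0, 0, 0], "jaw": 1}
    - {"offset": [-4.8, 1.3, 9.8], "twist": [0, 0, 0], "jaw": 1}
    - {"offset": [-4.8, 1.3, 9.8], "twist": [0, 0, 0], "jaw": 1}

```text
time: 2.2
tcp_pos: [482.1, 305.4, 200.8]
tool_rot: [0.004, 1.0, -0.001, 0.001]
contact_force: [0.6, 0.2, -0.0]
width: -0.0
```

```bash
python3 -c "
from h import *
s,im=wsnap('w2.png')
cv2.imwrite('pics/w2c.png',cv2.resize(im[150:384,130:400,::-1],None,fx=2,fy=2))"
```

```text
tcp [482.1 305.4 200.8] rpy [[-1.0, 0.007, 0.001], [0.007, 1.0, -0.001], [-0.001, -0.001, -1.0]] F [ 0.59  0.16 -0.03] -0.027746726981660388 2.2
```

View pics/w2c.png

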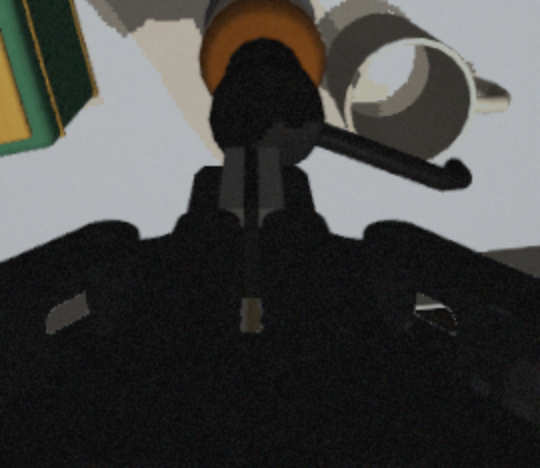

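```bash
python3 -c "
from h import *
s=get_state()
for p in((264,204),(264,232),(235,204),(292,204),(264,208)):print(p,wonz(p,188,s).round(1))"
```

```text
(264, 204) [476.5 312.1 188. ]
(264, 232) [496.6 312.2 188. ]
(235, 204) [476.4 292.9 188. ]
(292, 204) [476.6 330.8 188. ]
(264, 208) [479.3 312.1 188. ]
```

servo_tool:
  motion:
    - {"offset": [0.4, 0.6, 0], "twist": [0, 0, 0], "jaw": 1}
    - {"offset": [0.4, 0.6, 0.6], "twist": [0, 0, 0], "jaw": 1}
    - {"offset": [0.4, 0.6, 1.2], "twist": [0, 0, 0], "jaw": 1}
    - {"offset": [0.4, 0.6, 1.6], "twist": [0, 0, 0], "jaw": 1}
    - {"offset": [0.4, 0.6, 2.0], "twist": [0, 0, 0], "jaw": 1}
    - {"offset": [0.4, 0.6, 2.3], "twist": [0, 0, 0], "jaw": 1}
    - {"offset": [0.4, 0.6, 2.6], "twist": [0, 0, 0], "jaw": 1}
    - {"offset": [0.4, 0.6, 2.7], "twist": [0, 0, 0], "jaw": 1}
    - {"offset": [0.4, 0.6, 2.8], "twist": [0, 0, 0], "jaw": 1}
    - {"offset": [0.4, 0.6, 2.8], "twist": [0, 0, 0], "jaw": 1}

```text
time: 3.25
tcp_pos: [478.3, 311.5, 172.9]
tool_rot: [0.004, 1.0, -0.0, 0.001]
contact_force: [0.3, -0.1, 0.2]
width: 0.1
```

```bash
python3 -c "
from h import *
s,im=wsnap('w3.png')
t=snap('scene','s1.png');t2=snap('top','t1.png')
a=cv2.resize(im[150:334,150:400,::-1],None,fx=1.6,fy=1.6)
b=cv2.resize(t2[170:240,130:225,::-1],(400,295),interpolation=cv2.INTER_CUBIC)
c=cv2.resize(t[160:240,90:230,::-1],(800,290))
cv2.imwrite('pics/m3.png',np.vstack([np.hstack([a[:290],b[:290]]),c]))
print(get_state()['contact_force'],get_state()['moment'])"
```

```text
tcp [478.3 311.5 172.9] rpy [[-1.0, 0.007, 0.001], [0.007, 1.0, -0.001], [-0.001, -0.001, -1.0]] F [ 0.28 -0.07  0.21] 0.08822003185205768 3.25
[ 0.03184299 -0.07818864  0.6457192 ] [0.00271106 0.0237866  0.01178045]
```

View pics/m3.png

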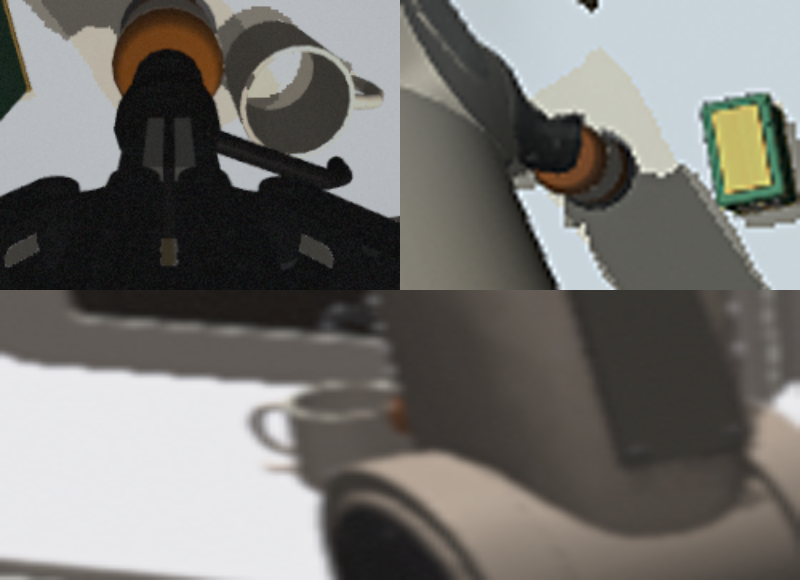

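servo_tool:
  motion:
    - {"offset": [0, 0, 0.1], "twist": [0, 0, 0], "jaw": 1}
    - {"offset": [0, 0, 0.1], "twist": [0, 0, 0], "jaw": 1}
    - {"offset": [0, 0, 0.2], "twist": [0, 0, 0], "jaw": 1}
    - {"offset": [0, 0, 0.2], "twist": [0, 0, 0], "jaw": 1}
    - {"offset": [0, 0, 0.2], "twist": [0, 0, 0], "jaw": 1}
    - {"offset": [0, 0, 0.3], "twist": [0, 0, 0], "jaw": 1}
    - {"offset": [0, 0, 0.3], "twist": [0, 0, 0], "jaw": 1}
    - {"offset": [0, 0, 0.3], "twist": [0, 0, 0], "jaw": 1}
    - {"offset": [0, 0, 0.3], "twist": [0, 0, 0], "jaw": 1}
    - {"offset": [0, 0, 0.3], "twist": [0, 0, 0], "jaw": 1}

```text
time: 4.4
tcp_pos: [478.4, 311.5, 170.1]
tool_rot: [0.004, 1.0, -0.0, 0.001]
contact_force: [0.0, -0.3, -0.4]
width: 0.2
```

```bash
python3 -c "
from h import *
s=get_state();print(s['tcp_pos'],s['contact_force'],s['joint_torque'].round(2),s['joint_positions'].round(3))"
```

```text
[478.37223884 311.50801129 170.07823223] [ 0.04830819 -0.33104881 -0.37863756] [ 0.000e+00 -7.342e+01  5.140e+00 -4.281e+01  3.000e-02 -0.000e+00
 -0.000e+00] [-0.911  0.289  0.266  1.886 -0.089  0.978  0.958]
```

Run:
```python
from h import *
s4,im=wsnap('w4.png')
q=s4['tool_rot']
S=[dict(tool_rot=np.array([.0025,1,-.0005,0]),tcp_pos=np.array([433,293.6,298.1])),dict(tool_rot=np.array([.0035,1,-.0005,.0005]),tcp_pos=np.array([482.1,305.4,200.8])),dict(tool_rot=q,tcp_pos=np.array([478.3,311.5,172.9]))]
for z in(120,130,140,150,160,170,180):print(z,[wonz(p,z,s)[:2].round(1) for p,s in zip([(338,242),(360,239),(362,261)],S)])
a=[cv2.resize(cv2.convertScaleAbs(cv2.imread('pics/w%d.png'%i)[170:280,205:375],alpha=2.5),None,fx=2.3,fy=2.3) for i in(1,2,3,4)]
cv2.imwrite('pics/m4.png',np.vstack([np.hstack(a[:2]),np.hstack(a[2:])]))
```

```text
tcp [478.4 311.5 170.1] rpy [[-1.0, 0.007, 0.002], [0.007, 1.0, -0.001], [-0.002, -0.001, -1.0]] F [ 0.05 -0.33 -0.38] 0.1508603378991876 4.4
120 [array([534.5, 404.3]), array([535.4, 408.6]), array([541. , 408.6])]
130 [array([529.8, 401.2]), array([530.8, 404.6]), array([535.3, 404.4])]
140 [array([525. , 398.1]), array([526.1, 400.6]), array([529.6, 400.2])]
150 [array([520.3, 395. ]), array([521.4, 396.6]), array([524., 396.])]
160 [array([515.5, 391.9]), array([516.7, 392.7]), array([518.3, 391.8])]
170 [array([510.8, 388.8]), array([512. , 388.7]), array([512.6, 387.6])]
180 [array([506. , 385.7]), array([507.4, 384.7]), array([506.9, 383.4])]
```

View pics/m4.png

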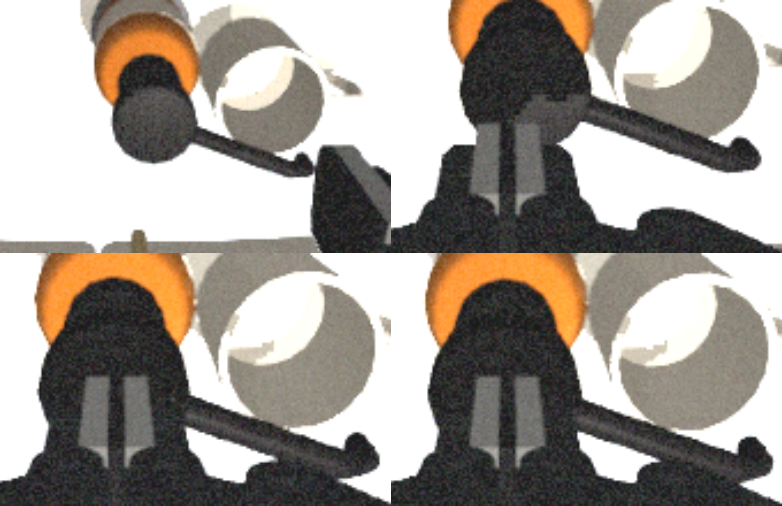

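Run:
```python
from h import *
def sh(a,b,box):
  x0,y0,x1,y1=box
  p,q=[cv2.convertScaleAbs(cv2.imread(f'pics/{f}.png',0),alpha=2.5)[y0:y1,x0:x1].astype(np.float32) for f in(a,b)]
  return np.round(cv2.phaseCorrelate(p,q,cv2.createHanningWindow((x1-x0,y1-y0),cv2.CV_32F)),2)
for n,b in dict(spout=(340,240,390,280),mug=(300,165,380,235),tin1=(130,140,190,240),fing=(225,215,285,260)).items():print(n,b,sh('w3','w4',b))
t=get_state()
def wpx(P,tcp):
    c=eyes.calibration('wrist');f=192/np.tan(np.radians(c['vfov'])/2);T=np.array(c['tool_from_camera'])
    p=R.from_quat(t['tool_rot']).inv().apply(P-tcp);p=T[:3,:3].T@(p-T[:3,3]);r=np.hypot(*p[:2]);return p[:2]/r*np.arctan2(r,p[2])*f+[c['cx'],c['cy']]
A=np.array([478.3,311.5,172.9]);B=np.array([478.4,311.5,170.1])
for P in([512,388,170],[512,388,155],[500,385,85],[477,311,188],[477,311,173],[477,311,170]):print(P,wpx(np.array(P),A).round(1),wpx(np.array(P),B).round(1))
```

```text
Traceback (most recent call last):
ValueError: setting an array element with a sequence. The requested array has an inhomogeneous shape after 1 dimensions. The detected shape was (2,) + inhomogeneous part.
```

Run:
```python
from h import *
def sh(a,b,box):
  x0,y0,x1,y1=box
  p,q=[cv2.convertScaleAbs(cv2.imread(f'pics/{f}.png',0),alpha=2.5)[y0:y1,x0:x1].astype(np.float32) for f in(a,b)]
  return np.round(cv2.phaseCorrelate(p,q,cv2.createHanningWindow((x1-x0,y1-y0),cv2.CV_32F))[0],2)
for n,b in dict(spout=(340,240,390,280),mug=(300,165,380,235),tin1=(130,140,190,240),fing=(225,215,285,260)).items():print(n,b,sh('w3','w4',b))
t=get_state()
def wpx(P,tcp):
    c=eyes.calibration('wrist');f=192/np.tan(np.radians(c['vfov'])/2);T=np.array(c['tool_from_camera'])
    p=R.from_quat(t['tool_rot']).inv().apply(P-tcp);p=T[:3,:3].T@(p-T[:3,3]);r=np.hypot(*p[:2]);return p[:2]/r*np.arctan2(r,p[2])*f+[c['cx'],c['cy']]
A=np.array([478.3,311.5,172.9]);B=np.array([478.4,311.5,170.1])
for P in([512,388,170],[512,388,155],[500,385,85],[477,311,188],[477,311,173],[477,311,170]):print(P,wpx(np.array(P),A).round(1),wpx(np.array(P),B).round(1))
```

```text
spout (340, 240, 390, 280) [1.12 1.61]
mug (300, 165, 380, 235) [0.65 0.55]
tin1 (130, 140, 190, 240) [-0.65  0.34]
fing (225, 215, 285, 260) [-0.04  0.34]
[512, 388, 170] [362.6 260.2] [363.8 262. ]
[512, 388, 155] [356.3 250.9] [357.5 252.4]
[500, 385, 85] [332.1 206.6] [332.8 207.4]
[477, 311, 188] [252.7 226.2] [252.7 227.9]
[477, 311, 173] [253.  217.2] [252.9 218.6]
[477, 311, 170] [253.  215.5] [253.  216.9]
```

servo_tool:
  motion:
    - {"offset": [0, 0, 0.1], "twist": [0, 0, 0], "jaw": 1}
    - {"offset": [0, 0, 0.1], "twist": [0, 0, 0], "jaw": 1}
    - {"offset": [0, 0, 0.2], "twist": [0, 0, 0], "jaw": 1}
    - {"offset": [0, 0, 0.2], "twist": [0, 0, 0], "jaw": 1}
    - {"offset": [0, 0, 0.3], "twist": [0, 0, 0], "jaw": 1}
    - {"offset": [0, 0, 0.3], "twist": [0, 0, 0], "jaw": 1}
    - {"offset": [0, 0, 0.4], "twist": [0, 0, 0], "jaw": 1}
    - {"offset": [0, 0, 0.4], "twist": [0, 0, 0], "jaw": 1}
    - {"offset": [0, 0, 0.5], "twist": [0, 0, 0], "jaw": 1}
    - {"offset": [0, 0, 0.5], "twist": [0, 0, 0], "jaw": 1}

```text
time: 5.45
tcp_pos: [478.4, 311.5, 165.0]
tool_rot: [0.004, 1.0, -0.0, 0.001]
contact_force: [-0.2, -0.1, 0.1]
width: 0.2
```

servo_tool:
  motion:
    - {"offset": [0, 0, 0.1], "twist": [0, 0, 0], "jaw": 1}
    - {"offset": [0, 0, 0.1], "twist": [0, 0, 0], "jaw": 1}
    - {"offset": [0, 0, 0.2], "twist": [0, 0, 0], "jaw": 1}
    - {"offset": [0, 0, 0.2], "twist": [0, 0, 0], "jaw": 1}
    - {"offset": [0, 0, 0.3], "twist": [0, 0, 0], "jaw": 1}
    - {"offset": [0, 0, 0.3], "twist": [0, 0, 0], "jaw": 1}
    - {"offset": [0, 0, 0.4], "twist": [0, 0, 0], "jaw": 1}
    - {"offset": [0, 0, 0.4], "twist": [0, 0, 0], "jaw": 1}
    - {"offset": [0, 0, 0.5], "twist": [0, 0, 0], "jaw": 1}
    - {"offset": [0, 0, 0.5], "twist": [0, 0, 0], "jaw": 1}

```text
time: 6.45
tcp_pos: [478.3, 311.5, 159.8]
tool_rot: [0.004, 1.0, -0.0, 0.001]
contact_force: [-0.4, -0.3, -0.0]
width: -0.1
```

Run:
```python
from h import *
s,im=wsnap('w5.png')
g=im[140:330,150:400,::-1].astype(float)/255
cv2.imwrite('pics/m5.png',cv2.resize((np.clip(g*1.6,0,1)**.45*255).astype(np.uint8),None,fx=3.1,fy=3.1,interpolation=cv2.INTER_CUBIC))
```

```text
tcp [478.3 311.5 159.8] rpy [[-1.0, 0.007, 0.001], [0.007, 1.0, -0.001], [-0.001, -0.001, -1.0]] F [-0.45 -0.28 -0.05] -0.1399011585936085 6.45
```

View pics/m5.png

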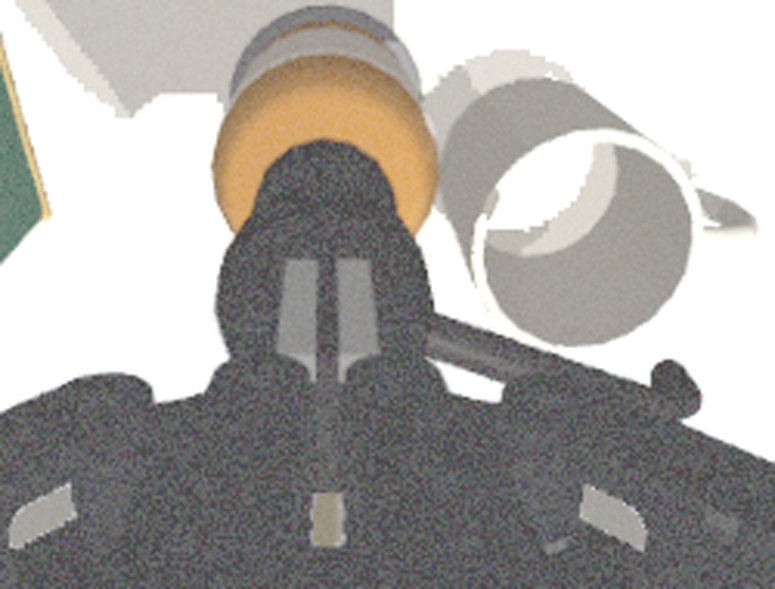

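servo_tool:
  motion:
    - {"offset": [0, 0, 0.1], "twist": [0, 0, 0], "jaw": 1}
    - {"offset": [0, 0, 0.2], "twist": [0, 0, 0], "jaw": 1}
    - {"offset": [0, 0, 0.3], "twist": [0, 0, 0], "jaw": 1}
    - {"offset": [0, 0, 0.4], "twist": [0, 0, 0], "jaw": 1}
    - {"offset": [0, 0, 0.5], "twist": [0, 0, 0], "jaw": 1}
    - {"offset": [0, 0, 0.6], "twist": [0, 0, 0], "jaw": 1}
    - {"offset": [0, 0, 0.7], "twist": [0, 0, 0], "jaw": 1}
    - {"offset": [0, 0, 0.8], "twist": [0, 0, 0], "jaw": 1}
    - {"offset": [0, 0, 0.8], "twist": [0, 0, 0], "jaw": 1}
    - {"offset": [0, 0, 0.8], "twist": [0, 0, 0], "jaw": 1}

```text
time: 7.5
tcp_pos: [478.3, 311.5, 151.9]
tool_rot: [0.004, 1.0, -0.0, 0.001]
contact_force: [-1.2, -0.4, 2.3]
width: -0.1
```

servo_tool:
  motion:
    - {"offset": [0, 0, 0.2], "twist": [0, 0, 0], "jaw": 1}
    - {"offset": [0, 0, 0.4], "twist": [0, 0, 0], "jaw": 1}
    - {"offset": [0, 0, 0.6], "twist": [0, 0, 0], "jaw": 1}
    - {"offset": [0, 0, 0.8], "twist": [0, 0, 0], "jaw": 1}
    - {"offset": [0, 0, 1.0], "twist": [0, 0, 0], "jaw": 1}
    - {"offset": [0, 0, 1.1], "twist": [0, 0, 0], "jaw": 1}
    - {"offset": [0, 0, 1.2], "twist": [0, 0, 0], "jaw": 1}
    - {"offset": [0, 0, 1.3], "twist": [0, 0, 0], "jaw": 1}
    - {"offset": [0, 0, 1.4], "twist": [0, 0, 0], "jaw": 1}
    - {"offset": [0, 0, 1.4], "twist": [0, 0, 0], "jaw": 1}

```text
time: 8.5
tcp_pos: [478.6, 311.7, 139.5]
tool_rot: [0.004, 1.0, 0.0, 0.001]
contact_force: [-10.3, -5.6, 31.1]
width: 0.2
```

servo_tool:
  motion:
    - {"offset": [0, 0, -2], "twist": [0, 0, 0], "jaw": 1}
    - {"offset": [0, 0, -5], "twist": [0, 0, 0], "jaw": 1}
    - {"offset": [0, 0, -9], "twist": [0, 0, 0], "jaw": 1}
    - {"offset": [-0.3, -3.5, -9], "twist": [0, 0, -3], "jaw": 0.5}
    - {"offset": [-0.6, -7.5, -9], "twist": [0, 0, -6], "jaw": 0}
    - {"offset": [-0.9, -11.5, -8], "twist": [0, 0, -9], "jaw": 0}
    - {"offset": [-1.2, -14.6, -5], "twist": [0, 0, -12], "jaw": 0}
    - {"offset": [-1.2, -14.6, -1], "twist": [0, 0, -12], "jaw": 0}
    - {"offset": [-1.2, -14.6, 1], "twist": [0, 0, -12], "jaw": 0}
    - {"offset": [-1.2, -14.6, 1], "twist": [0, 0, -12], "jaw": 0}

```text
time: 9.5
tcp_pos: [487.9, 164.6, 127.0]
tool_rot: [-0.101, 0.995, -0.001, -0.001]
contact_force: [-0.5, 0.8, 0.5]
width: 85.6
```

Run:
```python
from h import *
s,im=wsnap('w6.png')
cv2.imwrite('pics/m6.png',im[:,:,::-1])
print(totool(np.array([489.5,166,0])-s['tcp_pos']).round(1))
```

```text
tcp [487.9 164.6 127. ] rpy [[-0.98, -0.2, -0.002], [-0.2, 0.98, -0.002], [0.002, -0.002, -1.0]] F [-0.46  0.77  0.51] 85.59611309540813 9.5
[ -1.9   1.2 127. ]
```

View pics/m6.png

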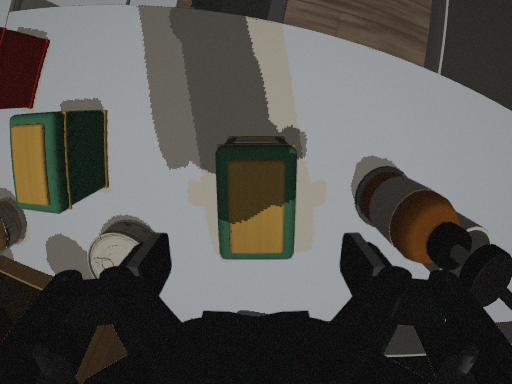

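servo_tool:
  motion:
    - {"offset": [-0.2, 0.1, 2], "twist": [0, 0, 0], "jaw": 0}
    - {"offset": [-0.2, 0.1, 4], "twist": [0, 0, 0], "jaw": 0}
    - {"offset": [-0.2, 0.1, 6], "twist": [0, 0, 0], "jaw": 0}
    - {"offset": [-0.2, 0.1, 7.5], "twist": [0, 0, 0], "jaw": 0}
    - {"offset": [-0.2, 0.1, 8.3], "twist": [0, 0, 0], "jaw": 0}
    - {"offset": [-0.2, 0.1, 8.8], "twist": [0, 0, 0], "jaw": 0}
    - {"offset": [-0.2, 0.1, 9.1], "twist": [0, 0, 0], "jaw": 0}
    - {"offset": [-0.2, 0.1, 9.4], "twist": [0, 0, 0], "jaw": 0}
    - {"offset": [-0.2, 0.1, 9.6], "twist": [0, 0, 0], "jaw": 0}
    - {"offset": [-0.2, 0.1, 9.6], "twist": [0, 0, 0], "jaw": 0}

```text
time: 10.55
tcp_pos: [490.7, 166.5, 32.8]
tool_rot: [-0.101, 0.995, -0.0, -0.0]
contact_force: [0.7, 1.0, 0.3]
width: 85.1
```

servo_tool:
  motion:
    - {"offset": [0, 0, 0.2], "twist": [0, 0, 0], "jaw": 0}
    - {"offset": [0, 0, 0.4], "twist": [0, 0, 0], "jaw": 0}
    - {"offset": [0, 0, 0.6], "twist": [0, 0, 0], "jaw": 0}
    - {"offset": [0, 0, 0.8], "twist": [0, 0, 0], "jaw": 0}
    - {"offset": [0, 0, 1.0], "twist": [0, 0, 0], "jaw": 0}
    - {"offset": [0, 0, 1.2], "twist": [0, 0, 0], "jaw": 0}
    - {"offset": [0, 0, 1.4], "twist": [0, 0, 0], "jaw": 0}
    - {"offset": [0, 0, 1.5], "twist": [0, 0, 0], "jaw": 0}
    - {"offset": [0, 0, 1.6], "twist": [0, 0, 0], "jaw": 0}
    - {"offset": [0, 0, 1.6], "twist": [0, 0, 0], "jaw": 0}

```text
time: 11.55
tcp_pos: [490.7, 166.4, 16.7]
tool_rot: [-0.101, 0.995, -0.001, -0.0]
contact_force: [-0.1, 1.0, -0.3]
width: 85.7
```

Tips are now near z≈65; closing.

servo_tool:
  motion:
    - {"offset": [0, 0, 0], "twist": [0, 0, 0], "jaw": 0.3}
    - {"offset": [0, 0, 0], "twist": [0, 0, 0], "jaw": 0.6}
    - {"offset": [0, 0, 0], "twist": [0, 0, 0], "jaw": 1}
    - {"offset": [0, 0, 0], "twist": [0, 0, 0], "jaw": 1}
    - {"offset": [0, 0, 0], "twist": [0, 0, 0], "jaw": 1}
    - {"offset": [0, 0, 0], "twist": [0, 0, 0], "jaw": 1}
    - {"offset": [0, 0, 0], "twist": [0, 0, 0], "jaw": 1}
    - {"offset": [0, 0, 0], "twist": [0, 0, 0], "jaw": 1}
    - {"offset": [0, 0, 0], "twist": [0, 0, 0], "jaw": 1}
    - {"offset": [0, 0, 0], "twist": [0, 0, 0], "jaw": 1}

```text
time: 12.55
tcp_pos: [490.7, 166.4, 17.0]
tool_rot: [-0.101, 0.995, -0.001, -0.0]
contact_force: [-1.0, -1.5, 5.7]
width: 57.3
```

```bash
python3 -c "
from h import *
s=get_state();print(s['contact_force'],s['moment'],s['joint_torque'].round(2))"
```

```text
[-0.96192912 -1.52787769  5.72602717] [-0.17380931  0.30560681  0.04568302] [-4.600e-01 -7.380e+01  6.350e+00 -2.931e+01 -1.700e-01 -5.700e-01
 -6.000e-02]
```

servo_tool:
  motion:
    - {"offset": [0, 0, -1], "twist": [0, 0, 0], "jaw": 1}
    - {"offset": [0, 0, -2.5], "twist": [0, 0, 0], "jaw": 1}
    - {"offset": [0, 0, -4.5], "twist": [0, 0, 0], "jaw": 1}
    - {"offset": [0, 0, -6], "twist": [0, 0, 0], "jaw": 1}
    - {"offset": [0, 0, -7], "twist": [0, 0, 0], "jaw": 1}
    - {"offset": [0, 0, -7], "twist": [0, 0, 0], "jaw": 1}
    - {"offset": [0, 0, -7], "twist": [0, 0, 0], "jaw": 1}
    - {"offset": [0, 0, -7], "twist": [0, 0, 0], "jaw": 1}
    - {"offset": [0, 0, -7], "twist": [0, 0, 0], "jaw": 1}
    - {"offset": [0, 0, -7], "twist": [0, 0, 0], "jaw": 1}

```text
time: 13.55
tcp_pos: [490.5, 166.3, 86.5]
tool_rot: [-0.101, 0.995, -0.001, -0.0]
contact_force: [-0.8, -1.0, -2.2]
width: 57.6
```

```bash
python3 -c "
from h import *
F=[]
for i in range(8):
  F.append(get_state()['contact_force']);eyes.camera('top')
print(np.mean(F,0),np.std(F,0))
snap('wrist','w7.png')"
```

```text
[-0.23489297 -0.03601764 -2.07781398] [0.48807583 0.58201735 0.1754471 ]
```

servo_tool:
  motion:
    - {"offset": [0, 0, 2], "twist": [0, 0, 0], "jaw": 1}
    - {"offset": [0, 0, 4], "twist": [0, 0, 0], "jaw": 1}
    - {"offset": [0, 0, 5.5], "twist": [0, 0, 0], "jaw": 1}
    - {"offset": [0, 0, 6.5], "twist": [0, 0, 0], "jaw": 1}
    - {"offset": [0, 0, 6.9], "twist": [0, 0, 0], "jaw": 1}
    - {"offset": [0, 0, 7.0], "twist": [0, 0, 0], "jaw": 1}
    - {"offset": [0, 0, 7.0], "twist": [0, 0, 0], "jaw": 1}
    - {"offset": [0, 0, 7.0], "twist": [0, 0, 0], "jaw": 0.2}
    - {"offset": [0, 0, 7.0], "twist": [0, 0, 0], "jaw": 0}
    - {"offset": [0, 0, 7.0], "twist": [0, 0, 0], "jaw": 0}

```text
time: 15.0
tcp_pos: [491.1, 166.6, 17.3]
tool_rot: [-0.101, 0.995, -0.0, 0.0]
contact_force: [0.8, -0.6, 0.7]
width: 85.5
```

servo_tool:
  motion:
    - {"offset": [0, 0, -3], "twist": [0, 0, 0], "jaw": 0}
    - {"offset": [0, 0, -7], "twist": [0, 0, 0], "jaw": 0}
    - {"offset": [0, 0, -11], "twist": [0, 0, 0], "jaw": 0}
    - {"offset": [0.7, -3.5, -11], "twist": [0, 0, 0.5], "jaw": 0}
    - {"offset": [1.4, -7.5, -11], "twist": [0, 0, 1], "jaw": 0}
    - {"offset": [2.2, -11.5, -11], "twist": [0, 0, 2], "jaw": 0}
    - {"offset": [3.0, -15.5, -11], "twist": [0, 0, 3], "jaw": 0}
    - {"offset": [3.7, -19.4, -11], "twist": [0, 0, 3.6], "jaw": 0}
    - {"offset": [3.7, -19.4, -11], "twist": [0, 0, 3.6], "jaw": 0}
    - {"offset": [3.7, -19.4, -11], "twist": [0, 0, 3.6], "jaw": 0}

```text
time: 16.0
tcp_pos: [493.7, -31.6, 127.7]
tool_rot: [-0.068, 0.998, -0.0, 0.001]
contact_force: [0.3, 0.9, -0.6]
width: 85.4
```

```bash
cat >> h.py <<'E'
def tin(fn,s,box):
  hsv=cv2.cvtColor(cv2.imread('pics/'+fn),cv2.COLOR_BGR2HSV)
  sub=np.zeros(hsv.shape[:2],np.uint8);sub[box[1]:box[3],box[0]:box[2]]=255
  m=cv2.inRange(hsv,(15,90,40),(34,255,255))&sub
  k,l,st,c=cv2.connectedComponentsWithStats(m);i=1+st[1:,4].argmax()
  w=np.array([wonz(q,105,s)[:2] for q in np.argwhere(l==i)[:,::-1]]).astype(np.float32)
  r=cv2.minAreaRect(w);print('tin',st[i],r);return r
E
python3 - <<'E'
from h import *
s,im=wsnap('w8.png')
r=tin('w8.png',s,(200,120,320,270))
print(totool(np.array([*r[0],0])-s['tcp_pos']).round(1))
E
```

```text
tcp [493.7 -31.6 127.7] rpy [[-0.991, -0.137, 0.001], [-0.137, 0.991, -0.0], [-0.001, -0.001, -1.0]] F [ 0.33  0.88 -0.64] 85.36425778289413 16.0Traceback (most recent call last):
  File "<stdin>", line 3, in <module>
  File "h.py", line 29, in tin
    w=np.array([wonz(q,105,s)[:2] for q in np.argwhere(l==i)[:,::-1]]).astype(np.float32)
                ~~~~^^^^^^^^^
  File "h.py", line 18, in wonz
    c=eyes.calibration('wrist');f=192/np.tan(np.radians(c['vfov'])/2)
ValueError: time passes only in moves, steps and waits
```

```bash
cat >> h.py <<'E'
_oc=eyes.calibration;_cache={}
class _E:
    camera=staticmethod(eyes.camera)
    @staticmethod
    def calibration(n):
        if n not in _cache:_cache[n]=_oc(n)
        return _cache[n]
eyes=_E
E
python3 - <<'E'
from h import *
s=get_state()
r=tin('w8.png',s,(200,120,320,270))
print(totool(np.array([*r[0],0])-s['tcp_pos']).round(1))
E
```

```text
tin [ 226  157   58   94 5200] ((492.3642272949219, -30.253568649291992), (68.74696350097656, 39.180084228515625), 8.300469398498535)
[  1.4   0.6 127.6]
```

servo_tool:
  motion:
    - {"offset": [0.1, 0.1, 2], "twist": [0, 0, 0], "jaw": 0}
    - {"offset": [0.1, 0.1, 4], "twist": [0, 0, 0], "jaw": 0}
    - {"offset": [0.1, 0.1, 6], "twist": [0, 0, 0], "jaw": 0}
    - {"offset": [0.1, 0.1, 8], "twist": [0, 0, 0], "jaw": 0}
    - {"offset": [0.1, 0.1, 9.5], "twist": [0, 0, 0], "jaw": 0}
    - {"offset": [0.1, 0.1, 10.4], "twist": [0, 0, 0], "jaw": 0}
    - {"offset": [0.1, 0.1, 11], "twist": [0, 0, 0], "jaw": 0}
    - {"offset": [0.1, 0.1, 11], "twist": [0, 0, 0], "jaw": 0.3}
    - {"offset": [0.1, 0.1, 11], "twist": [0, 0, 0], "jaw": 0.6}
    - {"offset": [0.1, 0.1, 11], "twist": [0, 0, 0], "jaw": 1}

```text
time: 17.05
tcp_pos: [493.2, -29.9, 18.3]
tool_rot: [-0.069, 0.998, -0.0, 0.001]
contact_force: [0.4, -3.7, 1.8]
width: 57.5
```

servo_tool:
  motion:
    - {"offset": [0, 0, 0], "twist": [0, 0, 0], "jaw": 1}
    - {"offset": [0, 0, 0], "twist": [0, 0, 0], "jaw": 1}
    - {"offset": [0, 0, 0], "twist": [0, 0, 0], "jaw": 1}
    - {"offset": [0, 0, -1], "twist": [0, 0, 0], "jaw": 1}
    - {"offset": [0, 0, -2.5], "twist": [0, 0, 0], "jaw": 1}
    - {"offset": [0, 0, -4.5], "twist": [0, 0, 0], "jaw": 1}
    - {"offset": [0, 0, -6], "twist": [0, 0, 0], "jaw": 1}
    - {"offset": [0, 0, -7], "twist": [0, 0, 0], "jaw": 1}
    - {"offset": [0, 0, -7], "twist": [0, 0, 0], "jaw": 1}
    - {"offset": [0, 0, -7], "twist": [0, 0, 0], "jaw": 1}

```text
time: 18.05
tcp_pos: [492.9, -29.7, 88.2]
tool_rot: [-0.069, 0.998, -0.0, 0.001]
contact_force: [-0.2, 0.8, -4.9]
width: 57.4
```

```bash
python3 -c "
from h import *
F=[]
for i in range(8):
  F.append(get_state()['contact_force']);eyes.camera('top')
print(np.mean(F,0),np.std(F,0))"
```

```text
[-0.11845098  0.09931023 -5.29331432] [0.32032465 0.40810144 0.35573036]
```

servo_tool:
  motion:
    - {"offset": [0, 0, 2], "twist": [0, 0, 0], "jaw": 1}
    - {"offset": [0, 0, 4], "twist": [0, 0, 0], "jaw": 1}
    - {"offset": [0, 0, 5.5], "twist": [0, 0, 0], "jaw": 1}
    - {"offset": [0, 0, 6.5], "twist": [0, 0, 0], "jaw": 1}
    - {"offset": [0, 0, 6.9], "twist": [0, 0, 0], "jaw": 1}
    - {"offset": [0, 0, 7.0], "twist": [0, 0, 0], "jaw": 1}
    - {"offset": [0, 0, 7.0], "twist": [0, 0, 0], "jaw": 1}
    - {"offset": [0, 0, 7.0], "twist": [0, 0, 0], "jaw": 0.2}
    - {"offset": [0, 0, 7.0], "twist": [0, 0, 0], "jaw": 0}
    - {"offset": [0, 0, 7.0], "twist": [0, 0, 0], "jaw": 0}

```text
time: 19.45
tcp_pos: [493.5, -29.9, 18.4]
tool_rot: [-0.069, 0.998, -0.0, 0.001]
contact_force: [-0.0, -0.3, 0.0]
width: 85.2
```

servo_tool:
  motion:
    - {"offset": [0, 0, -3], "twist": [0, 0, 0], "jaw": 0}
    - {"offset": [0, 0, -7], "twist": [0, 0, 0], "jaw": 0}
    - {"offset": [0, 0, -11], "twist": [0, 0, 0], "jaw": 0}
    - {"offset": [0.8, -4, -11], "twist": [0, 0, 0], "jaw": 0}
    - {"offset": [1.7, -8.5, -11], "twist": [0, 0, 0], "jaw": 0}
    - {"offset": [2.6, -13, -11], "twist": [0, 0, 0], "jaw": 0}
    - {"offset": [3.5, -17.5, -11], "twist": [0, 0, 0], "jaw": 0}
    - {"offset": [4.2, -21.5, -11], "twist": [0, 0, 0], "jaw": 0}
    - {"offset": [4.6, -23.4, -11], "twist": [0, 0, 0], "jaw": 0}
    - {"offset": [4.6, -23.4, -11], "twist": [0, 0, 0], "jaw": 0}

```text
time: 20.45
tcp_pos: [479.3, -271.3, 128.7]
tool_rot: [-0.067, 0.998, -0.001, 0.001]
contact_force: [-0.3, 1.2, 0.1]
width: 85.7
```

Run:
```python
from h import *
s,im=wsnap('w9.png')
r=tin('w9.png',s,(200,120,320,270))
print(totool(np.array([*r[0],0])-s['tcp_pos']).round(1))
```

```text
tcp [ 479.3 -271.3  128.7] rpy [[-0.991, -0.134, 0.003], [-0.134, 0.991, -0.002], [-0.003, -0.002, -1.0]] F [-0.28  1.22  0.08] 85.70221794373253 20.45
tin [ 231  156   58   94 5154] ((477.349853515625, -268.105224609375), (69.07918548583984, 39.223628997802734), 6.588735580444336)
[  1.8   3.5 128.7]
```

View pics/w9.png

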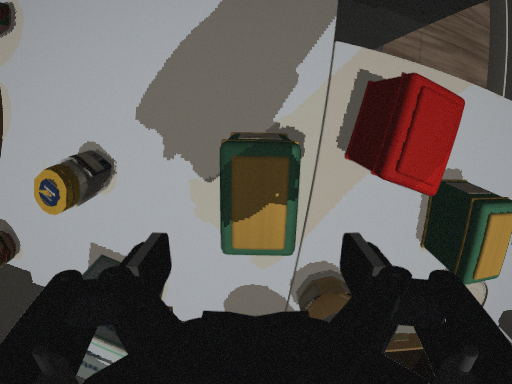

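servo_tool:
  motion:
    - {"offset": [0.2, 0.3, 2], "twist": [0, 0, 1], "jaw": 0}
    - {"offset": [0.2, 0.3, 4], "twist": [0, 0, 1], "jaw": 0}
    - {"offset": [0.2, 0.3, 6], "twist": [0, 0, 1], "jaw": 0}
    - {"offset": [0.2, 0.3, 8], "twist": [0, 0, 1], "jaw": 0}
    - {"offset": [0.2, 0.3, 9.5], "twist": [0, 0, 1], "jaw": 0}
    - {"offset": [0.2, 0.3, 10.4], "twist": [0, 0, 1], "jaw": 0}
    - {"offset": [0.2, 0.3, 11.1], "twist": [0, 0, 1], "jaw": 0}
    - {"offset": [0.2, 0.3, 11.1], "twist": [0, 0, 1], "jaw": 0.3}
    - {"offset": [0.2, 0.3, 11.1], "twist": [0, 0, 1], "jaw": 0.6}
    - {"offset": [0.2, 0.3, 11.1], "twist": [0, 0, 1], "jaw": 1}

```text
time: 21.5
tcp_pos: [478.0, -267.0, 18.2]
tool_rot: [-0.059, 0.998, -0.001, 0.002]
contact_force: [0.1, -1.7, 2.5]
width: 57.8
```

servo_tool:
  motion:
    - {"offset": [0, 0, 0], "twist": [0, 0, 0], "jaw": 1}
    - {"offset": [0, 0, 0], "twist": [0, 0, 0], "jaw": 1}
    - {"offset": [0, 0, 0], "twist": [0, 0, 0], "jaw": 1}
    - {"offset": [0, 0, -1], "twist": [0, 0, 0], "jaw": 1}
    - {"offset": [0, 0, -2.5], "twist": [0, 0, 0], "jaw": 1}
    - {"offset": [0, 0, -4.5], "twist": [0, 0, 0], "jaw": 1}
    - {"offset": [0, 0, -6], "twist": [0, 0, 0], "jaw": 1}
    - {"offset": [0, 0, -7], "twist": [0, 0, 0], "jaw": 1}
    - {"offset": [0, 0, -7], "twist": [0, 0, 0], "jaw": 1}
    - {"offset": [0, 0, -7], "twist": [0, 0, 0], "jaw": 1}

```text
time: 22.5
tcp_pos: [477.7, -266.7, 88.2]
tool_rot: [-0.059, 0.998, -0.001, 0.002]
contact_force: [-0.0, 0.3, -4.2]
width: 57.2
```

```bash
python3 -c "
from h import *
F=[]
for i in range(8):
  F.append(get_state()['contact_force']);eyes.camera('top')
print(np.mean(F,0),np.std(F,0))"
```

```text
[-0.16854361 -0.24107832 -3.64538939] [0.44445697 0.27036298 0.58884468]
```

servo_tool:
  motion:
    - {"offset": [0, 0, 2], "twist": [0, 0, 0], "jaw": 1}
    - {"offset": [0, 0, 4], "twist": [0, 0, 0], "jaw": 1}
    - {"offset": [0, 0, 5.5], "twist": [0, 0, 0], "jaw": 1}
    - {"offset": [0, 0, 6.5], "twist": [0, 0, 0], "jaw": 1}
    - {"offset": [0, 0, 6.9], "twist": [0, 0, 0], "jaw": 1}
    - {"offset": [0, 0, 7.0], "twist": [0, 0, 0], "jaw": 1}
    - {"offset": [0, 0, 7.0], "twist": [0, 0, 0], "jaw": 1}
    - {"offset": [0, 0, 7.0], "twist": [0, 0, 0], "jaw": 0.2}
    - {"offset": [0, 0, 7.0], "twist": [0, 0, 0], "jaw": 0}
    - {"offset": [0, 0, 7.0], "twist": [0, 0, 0], "jaw": 0}

```text
time: 23.9
tcp_pos: [478.1, -267.1, 18.3]
tool_rot: [-0.059, 0.998, -0.001, 0.002]
contact_force: [-0.8, 0.2, 0.5]
width: 85.8
```

servo_tool:
  motion:
    - {"offset": [0, 0, -3], "twist": [0, 0, 0], "jaw": 0}
    - {"offset": [0, 0, -7], "twist": [0, 0, 0], "jaw": 0}
    - {"offset": [0, 0, -11], "twist": [0, 0, 0], "jaw": 0}
    - {"offset": [-0.8, 4, -11], "twist": [0, 0, 0], "jaw": 0}
    - {"offset": [-1.5, 8.5, -11], "twist": [0, 0, 0], "jaw": 0}
    - {"offset": [-2.4, 13, -11], "twist": [0, 0, 0], "jaw": 0}
    - {"offset": [-3.3, 17.5, -11], "twist": [0, 0, 0], "jaw": 0}
    - {"offset": [-4.0, 21.5, -11], "twist": [0, 0, 0], "jaw": 0}
    - {"offset": [-4.3, 23.4, -11], "twist": [0, 0, 0], "jaw": 0}
    - {"offset": [-4.3, 23.4, -11], "twist": [0, 0, 0], "jaw": 0}

```text
time: 24.9
tcp_pos: [493.0, -26.4, 128.2]
tool_rot: [-0.061, 0.998, -0.0, 0.002]
contact_force: [-0.1, -0.6, 0.1]
width: 85.3
```

Run:
```python
from h import *
s,im=wsnap('w10.png')
r=tin('w10.png',s,(190,120,330,270))
print(totool(np.array([*r[0],0])-s['tcp_pos']).round(1))
```

```text
tcp [493.  -26.4 128.2] rpy [[-0.992, -0.123, 0.004], [-0.123, 0.992, -0.0], [-0.004, -0.001, -1.0]] F [-0.14 -0.63  0.1 ] 85.32894458795306 24.9
tin [ 220  156   59   94 5184] ((491.8938903808594, -29.43016815185547), (68.95130157470703, 39.217529296875), 8.077507019042969)
[  2.   -2.7 128.1]
```

servo_tool:
  motion:
    - {"offset": [0.2, -0.3, 2], "twist": [0, 0, -1], "jaw": 0}
    - {"offset": [0.2, -0.3, 4], "twist": [0, 0, -1], "jaw": 0}
    - {"offset": [0.2, -0.3, 6], "twist": [0, 0, -1], "jaw": 0}
    - {"offset": [0.2, -0.3, 8], "twist": [0, 0, -1], "jaw": 0}
    - {"offset": [0.2, -0.3, 9.5], "twist": [0, 0, -1], "jaw": 0}
    - {"offset": [0.2, -0.3, 10.4], "twist": [0, 0, -1], "jaw": 0}
    - {"offset": [0.2, -0.3, 11.1], "twist": [0, 0, -1], "jaw": 0}
    - {"offset": [0.2, -0.3, 11.1], "twist": [0, 0, -1], "jaw": 0.3}
    - {"offset": [0.2, -0.3, 11.1], "twist": [0, 0, -1], "jaw": 0.6}
    - {"offset": [0.2, -0.3, 11.1], "twist": [0, 0, -1], "jaw": 1}

```text
time: 25.95
tcp_pos: [492.2, -31.7, 17.9]
tool_rot: [-0.069, 0.998, -0.001, 0.003]
contact_force: [-0.5, -0.8, 0.4]
width: 57.7
```

servo_tool:
  motion:
    - {"offset": [0, 0, 0], "twist": [0, 0, 0], "jaw": 1}
    - {"offset": [0, 0, 0], "twist": [0, 0, 0], "jaw": 1}
    - {"offset": [0, 0, 0], "twist": [0, 0, 0], "jaw": 1}
    - {"offset": [0, 0, -1], "twist": [0, 0, 0], "jaw": 1}
    - {"offset": [0, 0, -3], "twist": [0, 0, 0], "jaw": 1}
    - {"offset": [0, 0, -6], "twist": [0, 0, 0], "jaw": 1}
    - {"offset": [0, 0, -9], "twist": [0, 0, 0], "jaw": 1}
    - {"offset": [0, 0, -12], "twist": [0, 0, 0], "jaw": 1}
    - {"offset": [0, 0, -15], "twist": [0, 0, 0], "jaw": 1}
    - {"offset": [0, 0, -16], "twist": [0, 0, 0], "jaw": 1}

```text
time: 26.95
tcp_pos: [492.4, -31.7, 180.9]
tool_rot: [-0.069, 0.998, -0.0, 0.004]
contact_force: [1.9, 0.1, -6.0]
width: 57.4
```

servo_tool:
  motion:
    - {"offset": [0, 0, -1], "twist": [0, 0, 0], "jaw": 1}
    - {"offset": [0, 0, -2], "twist": [0, 0, 0], "jaw": 1}
    - {"offset": [0, 0, -2.5], "twist": [0, 0, 0], "jaw": 1}
    - {"offset": [0, 0, -3], "twist": [0, 0, 0], "jaw": 1}
    - {"offset": [0, 0, -3], "twist": [0, 0, 0], "jaw": 1}
    - {"offset": [0, 0, -3], "twist": [0, 0, 0], "jaw": 1}
    - {"offset": [0, 0, -3], "twist": [0, 0, 0], "jaw": 1}
    - {"offset": [0, 0, -3], "twist": [0, 0, 0], "jaw": 1}
    - {"offset": [0, 0, -3], "twist": [0, 0, 0], "jaw": 1}
    - {"offset": [0, 0, -3], "twist": [0, 0, 0], "jaw": 1}

```text
time: 27.95
tcp_pos: [492.1, -31.8, 210.8]
tool_rot: [-0.069, 0.998, -0.0, 0.004]
contact_force: [0.6, -0.8, -4.9]
width: 57.7
```

```bash
python3 -c "
from h import *
F=[]
for i in range(5):
  F.append(get_state()['contact_force']);t=eyes.camera('top')
print(np.mean(F,0),np.std(F,0),get_state()['width'],get_state()['tcp_pos'])
a=snap('scene','s9.png')
w=snap('wrist','w11.png')
cv2.imwrite('pics/end.png',np.hstack([cv2.resize(np.vstack([a,w])[:,:,::-1],(400,600)),cv2.resize(t[120:280,120:420,::-1],(400,213)).repeat(1,0) if 0 else cv2.copyMakeBorder(cv2.resize(t[120:280,120:420,::-1],(400,213)),0,387,0,0,0)]))"
```

```text
[-0.02023289 -0.14413574 -5.99498421] [0.72400782 0.67203967 0.64426198] 57.59177538434953 [492.11994099 -31.73657572 210.85678009]
```

View pics/end.png

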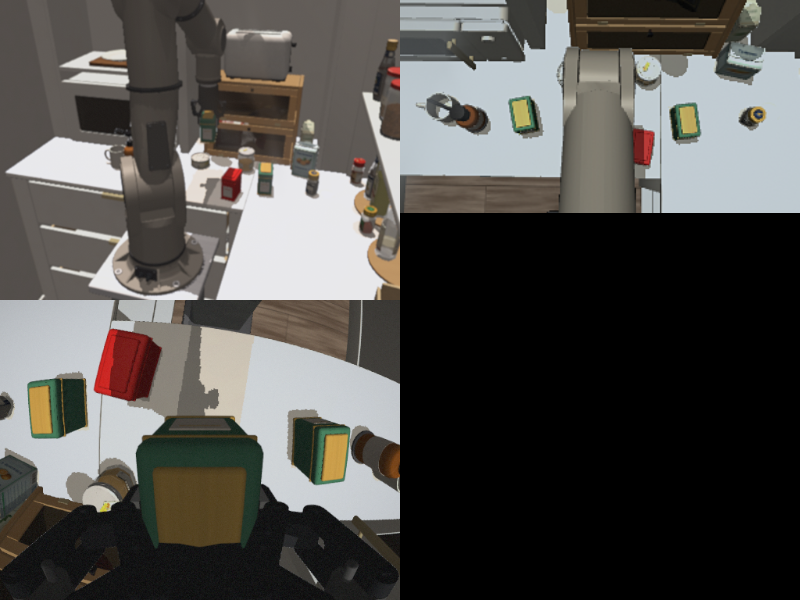

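The last pictures show tin_2 held upright at about 19 cm (6.0 N). Tins 1 and 3 are standing, and the mug and the other things are in place.

```bash
python3 -c "
from workcell import order;print(order.hand_in())"
```

```text
the job is handed in; nothing more can be done
None
```

The job is handed in: the pump was pressed and released, all three tins were hefted in order, and the gripper is holding the middle tin, which is the heaviest.

- **Pump:** I pressed the cap until it hit its stop, where the wrist read about 31 N, then let it go. The camera showed the cap clear of the gripper afterwards, but I did not measure how far it had risen.
- **Weights:** The lifting forces were about 2.1 N for the left tin, 5.3 N for the middle one (6.0 N on the second lift) and 3.6 N for the right one. The middle tin's readings work out to 0.54–0.61 kg, close to the 0.6 kg expected for the heavy one.
- **Final state:** The middle tin is upright with its underside about 19 cm above the worktop, and the grip is steady at 57.6 mm. The last pictures show the left and right tins standing. Nothing else looked moved, though I judged that by eye rather than measuring it.
- **Disagreement:** The fingertips turned out to sit about 35 mm behind the stated tool point. The cap first pushed back at a tool height of about 152 mm instead of 188 mm, so I found it in small force-checked steps and allowed for the difference when gripping the tins.

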